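# Free the work torch from its dock and hold it level on the toolbox

## Task

Slide the dock's gate fully open by its red tab, then draw the torch out of the dock, turn it level and keep it raised in the gripper, at least 20 cm above the bench, held this side of the green toolbox with its lens end facing the toolbox's middle. Finish while holding it there, still, with the gate left open; do not put it down, and leave the jar, the can and the tin where they are.

Things in the scene. Friction and masses are not known exactly. Their poses are not given: they have to be found in the camera images.
- torch_mid (a point): Loose torch, 160 mm long, 0.22 kg: silver head 46 mm across, 60 long; blue handle 30 across, 100 long. Point: on its axis, 80 mm from each end; own x runs tail to lens. Starts lens down in the dock, leaning 45 degrees, tail up and to the dock's -x; is drawn out straight, tail first (-x), 60 mm to clear. Grip the handle 38 mm from this point towards the tail, from straight above, closing along the dock's y.
- dock: Fixed grey dock on a dark base plate 150 x 120 x 12 mm. Origin: centre of the plate's underside, on the bench; z up, -x is the side to which the torch's tail leans, +y the way the gate opens. Leaning cup 59 mm across, 58 deep, 1.5 mm clearance around the torch head. Highest point (the gate's tab) 160 mm above the bench.
- gate (a joint): Travel of the gate in m: 0 closed (its lip blocks the shoulder of the torch head), 0.06 fully open against the end stop, moving along the dock's +y. Starts between 0 and 0.012. Stays where it is left; about 2 N of friction.
- gate_tab (a point): Centre of the gate's red tab, which is 14 mm wide along the dock's y, 14 mm deep and 32 mm long, leaning 45 degrees with its upper end to the dock's +x. Its top is 16 mm above this point; 15 mm below this point is still free. Moves with the gate. Pinch it from above, closing along the dock's y, or push it.
- toolbox_edge (a point): Middle of the upper front edge (the side facing the robot) of the green metal toolbox, 160 mm above the bench. The toolbox is fixed beyond the dock: 346 mm wide along its y, 146 mm deep along its x (the box lies from this point towards its +x), 160 mm high, with a black carrying handle on top reaching 197 mm above the bench.
- jar_mid (a point): Amber jar with steel lid, 68 mm in diameter, 95 mm high, loose; its centre. Leave alone.
- can_mid (a point): Yellow-banded spray can, 60 mm in diameter, 150 mm high, loose; its centre. Leave alone.
- tin_mid (a point): Open steel tin, 84 mm in diameter, 85 mm high, loose; its centre. Leave alone.
Not all that is in view belongs to the job. Leave any blue or purple look-alike of the dock alone.

How it is judged:
By the outcome, as a careful person would: the job done as asked, in the order asked, and still so for the second after the job is handed in, while the arm keeps its last pose, push and grip.
It also fails if it takes over 48 s, if anything falls off the work surface, if the arm or the gripper's body presses on something with over 40 N, if the wrist force passes 120 N, or if a joint passes its speed limit or range.

## Robot

A 6-joint arm with a two-finger parallel gripper is mounted at the origin on the work surface. World frame = base frame: x ahead of the robot, y to its left, z up, the work surface at z = 0. Lengths are in m, angles in rad, forces in N, time in s.
With the tool pointing down it reaches from about 0.35 to 0.975 m from the base axis. Payload 4.9 kg.
Tool frame: the origin (TCP) lies between the finger pads; the fingertips stand 19 mm ahead of it and the grasp point (between the pads) is the TCP; z points along the fingers, y is the direction in which the jaws open and shut (so a half turn about z gives the same grasp; the last joint's range is limited). The gripper opens to 85 mm and grips with 20 to 120 N. Pads are 22 mm wide; open, the fingers measure 114 mm over their backs; the gripper's body (76 mm by 85 mm) begins 54 mm behind the grasp point. The pads swing forward as they close: fully open they stand 13 mm farther back than shut.
Start: joints at [-1.221, 0.053, 1.613, -0, 1.476, -0.119], TCP at [0.282, -0.558, 0.25] pointing down, gripper open.
Joint ranges: [-3.01, 3.01], [-1.01, 2.22], [0.06, 2.58], [-1.02, 4.17], [0.09, 2.62], [-3.14, 3.14]. Speed limits (rad/s): [2.57, 2.57, 3.14, 3.14, 3.14, 3.14].

## Interface

Orientations are given as a unit quaternion [w, x, y, z].
In Python, from plant import state, grab_frame, calibration, job_done gives the robot as it stands. The module is installed in compiled form; this text tells all that it offers.
- The arm moves only by the tool servo_tool, never from a script. Its argument "deltas" is a list that holds one entry, the list of rows, each a list of 5 numbers: the finger opening in mm, from 0 to 85.4, then the shift along the world's x, y, z in mm, then the turn about the world's z in units of 6 degrees (1.0 is 6 degrees). A call has 1 to 5 rows; each row is the pose to reach, as a shift and turn from the pose commanded when the call began; what a row does not reach only later rows make up. A row lasts 1/8 s, in which the tool goes at most 62.5 mm and 10.7 degrees, less where a joint would pass 70% of its speed; a pose out of reach is approached as far as the arm can. A call with a gripper value outside its range is refused whole. The fingers move at their own pace and stop on an object; the grip force is fixed at half the most. Time passes only in rows, so rows that repeat a pose let the fingers close. It gives the time, the measured TCP pose, the force and the opening at its end, in the units of the state.
- state(): the state, without advancing time (a new reading comes with each control period).
- grab_frame(name): name is "side" or "top" or "wrist"; returns the picture (384x512x3 uint8, red, green, blue); there is no depth.
- calibration(name): a dict with "intrinsics" (3x3 intrinsics, pixels), "world_from_camera" (4x4, takes a point from camera to world coordinates). Camera axes: x right, y down, z forward; pixel columns grow to the right and rows downward; lengths in m; the calibration is good to about 2 mm. The wrist camera is an equidistant fisheye: a pixel r from the principal point sees the ray r / f radians off the axis. A picture is of the moment at which its call begins: read the wrist's pose just before it. calibration takes no time and is no camera call; for the wrist camera it gives the pose at the moment of the call.
- job_done(): hands the job in, once; it reports no verdict.
The state is a dict: "time": time; "joint_pos": joint angles; "joint_vel": joint speeds; "joint_efforts": joint torques, N m; "tool_pos": TCP position; "tool_rot": TCP orientation; "contact_force": force on the tool from outside, world axes, zero at the start; "ft_torque": the same for the moment, N m; "gripper_width": opening from 0.0 (shut) to 1.0 (fully open).
Only numpy, scipy, OpenCV 4.12 (cv2) and the standard library are available. Lean on these libraries where they do the work, as an engineer would, in place of code of your own. Each camera call takes 0.05 s, during which the arm holds its last target.

## Working session

There is one attempt and no reset: what is moved stays moved. The work goes in short steps, Python scripts to look and compute and a tool call to move; the robot and the scene stay as the last step left them, time stands still between calls to the robot, and variables do not carry over. Pictures are saved under pics/ and viewed, and the job is handed in when it is done.

Besides the shell and the picture viewer there is one more tool, called after "Request:" as name([rows], argument=value, ...), one row to a line, values as JSON. servo_tool: Moves the arm, as the interface text tells. Its arguments: {"type":"object","properties":{"deltas":{"type":"array","items":{"type":"array","items":{"type":"array","items":{"type":"number"}}}}},"required":["deltas"]}

```bash
mkdir -p pics; python3 - <<'E'
from plant import *
import cv2,numpy as np
s=state();print(s)
for n in("side","top","wrist"):
    c=calibration(n);print(n,c["intrinsics"],c["world_from_camera"].round(4) if hasattr(c["world_from_camera"],'round') else c)
    f=grab_frame(n);cv2.imwrite(f"pics/{n}0.png",f[:,:,::-1])
E
```

```text
{'time': 0.0, 'joint_pos': array([-1.22102344e+00,  5.33444434e-02,  1.61433594e+00, -2.00144956e-05,
        1.47597539e+00, -1.18990952e-01]), 'joint_vel': array([-0.00044102, -0.0012354 ,  0.00044967, -0.00034418,  0.00086047,
       -0.00030861]), 'joint_efforts': array([ 3.06512802e-04, -3.93675399e+01, -3.70180643e+01, -2.05190081e-04,
        6.79917153e-03,  4.75839613e-06]), 'tool_pos': array([ 0.28215999, -0.55701548,  0.24904561]), 'tool_rot': array([-1.02355436e-03,  9.72657331e-01,  2.32242658e-01, -1.28663945e-04]), 'contact_force': array([-0.12714994, -0.50735739,  0.20466552]), 'ft_torque': array([-0.01032642, -0.0074106 , -0.00760732]), 'gripper_width': 0.9962102581607335}
side [[472.28363529   0.         265.28493137]
 [  0.         472.28363529 193.5858965 ]
 [  0.           0.           1.        ]] [[-0.9975 -0.0487  0.0513  0.4395]
 [-0.069   0.5109 -0.8569  1.0531]
 [ 0.0155 -0.8583 -0.513   0.7941]
 [ 0.      0.      0.      1.    ]]
top [[437.02057614   0.         250.15527599]
 [  0.         437.02057614 181.8648319 ]
 [  0.           0.           1.        ]] [[-0.0159 -0.9969  0.0768  0.3994]
 [-0.9999  0.0157 -0.0032 -0.0769]
 [ 0.002  -0.0768 -0.997   1.5632]
 [ 0.      0.      0.      1.    ]]
wrist [[297.31863964   0.         255.92637003]
 [  0.         297.31863964 196.60884139]
 [  0.           0.           1.        ]] [[ 0.4527 -0.8524 -0.2617  0.3494]
 [-0.8917 -0.4336 -0.1301 -0.524 ]
 [-0.0025  0.2923 -0.9563  0.3723]
 [ 0.      0.      0.      1.    ]]
```

View pics/side0.png

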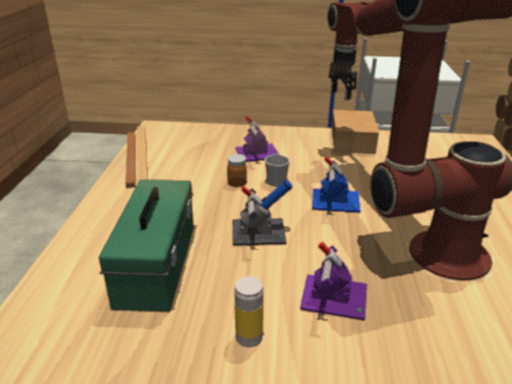

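View pics/top0.png

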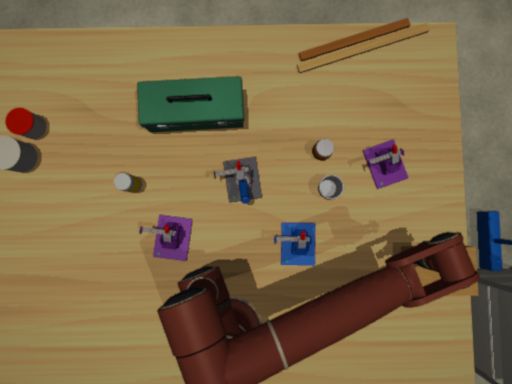

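View pics/wrist0.png

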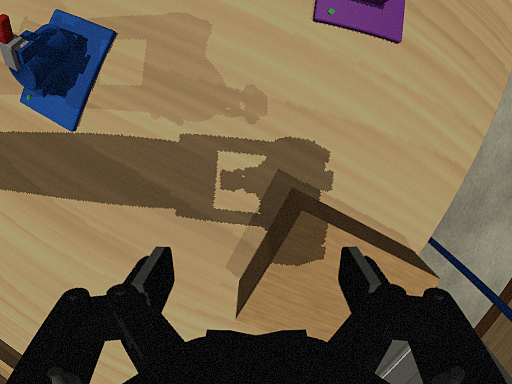

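Candidates for the dock: top view grey (242,180), blue (298,243), purple (172,237) and purple (385,163). Only the grey one has the blue torch, so I choose that. Next I'll check it in close crops.

```bash
python3 - <<'E'
import cv2,numpy as np
t=cv2.imread("pics/top0.png")[145:215,195:285];s=cv2.imread("pics/side0.png")[170:255,220:310]
t=cv2.resize(t,(450,350),interpolation=cv2.INTER_NEAREST)[:350,:390]
t=cv2.copyMakeBorder(t,0,75,0,0,0)
s=cv2.resize(s,(450,425),interpolation=cv2.INTER_NEAREST)[:,:410]
cv2.imwrite("pics/crop0.png",np.hstack([t,s]))
E
```

```text
(no output)
```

View pics/crop0.png

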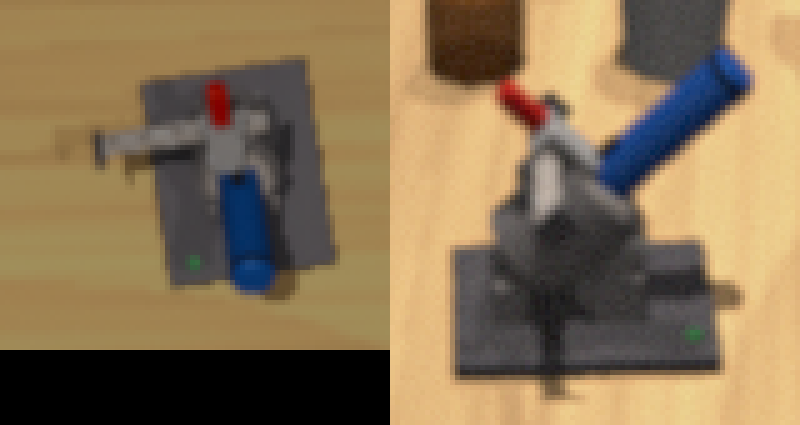

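```bash
cat > h.py <<'E'
import cv2,numpy as np
from plant import *
def ray(c,uv):
    K=c["intrinsics"];M=np.array(c["world_from_camera"])
    d=np.linalg.inv(K)@np.array([uv[0],uv[1],1.]);d=M[:3,:3]@d
    return M[:3,3],d/np.linalg.norm(d)
def rayw(c,uv):
    K=c["intrinsics"];M=np.array(c["world_from_camera"])
    x=np.array([uv[0]-K[0,2],uv[1]-K[1,2]]);r=np.linalg.norm(x);th=r/K[0,0]
    d=np.r_[np.sin(th)*x/max(r,1e-9),np.cos(th)];return M[:3,3],M[:3,:3]@d
def plane(od,z):
    o,d=od;return o+d*(z-o[2])/d[2]
def tri(*rs):
    A=0;b=0
    for o,d in rs:
        P=np.eye(3)-np.outer(d,d);A=A+P;b=b+P@o
    x=np.linalg.solve(A,b)
    return x,[np.linalg.norm((np.eye(3)-np.outer(d,d))@(x-o)) for o,d in rs]
def masks(bgr):
    h=cv2.cvtColor(bgr,cv2.COLOR_BGR2HSV);H,S,V=cv2.split(h)
    return dict(red=((H<6)|(H>174))&(S>150)&(V>100), blue=(H>100)&(H<125)&(S>130)&(V>50), green=(H>65)&(H<95)&(S>100), H=H,S=S,V=V)
def big(m,roi):
    x0,y0,x1,y1=roi;k=np.zeros(m.shape,np.uint8);k[y0:y1,x0:x1]=m[y0:y1,x0:x1]
    n,l,st,ce=cv2.connectedComponentsWithStats(k)
    i=1+np.argmax(st[1:,4]);return l==i,st[i],ce[i]
E
python3 - <<'E'
from h import *
ct,cs=calibration("top"),calibration("side")
t=cv2.imread("pics/top0.png");s=cv2.imread("pics/side0.png")
mt,ms=masks(t),masks(s)
rt=(200,150,285,215);rs=(220,170,310,255)
_,a,p=big(mt['red'],rt);_,b,q=big(ms['red'],rs);print("red",a,p,b,q,tri(ray(ct,p),ray(cs,q)))
for n,m,r in(("t",mt,rt),("s",ms,rs)):
    k,st,ce=big(m['blue'],r);ys,xs=np.nonzero(k);pts=np.c_[xs,ys].astype(np.float32)
    print("blue",n,st,ce,cv2.minAreaRect(pts)); 
    pc=pts-pts.mean(0);u=np.linalg.svd(pc,full_matrices=False)[2][0];e=pc@u
    print(pts.mean(0)+u*e.min(),pts.mean(0)+u*e.max())
    # plate
    g=(m['S']<70)&(m['V']<130);k,st,ce=big(g,r)
    c=max(cv2.findContours(k.astype(np.uint8),cv2.RETR_EXTERNAL,cv2.CHAIN_APPROX_NONE)[0],key=cv2.contourArea)
    print("plate",st,cv2.approxPolyDP(c,4,True).reshape(-1,2).tolist())
for uv in((223,162),(256,157),(262,197.4),(229.4,202)):print("T",plane(ray(ct,uv),.012))
# side corners crop (455,245)/5.. 
for uv in(((455-390)/5+220,245/5+170),((705-390)/5+220,240/5+170),((720-390)/5+220,365/5+170),((455-390)/5+220,372/5+170)):print("S",plane(ray(cs,uv),.012))
k,st,ce=big(mt['green'],(120,60,260,140));ys,xs=np.nonzero(k);print("box",st,cv2.minAreaRect(np.c_[xs,ys].astype(np.float32)))
E
```

```text
red [236 161   5   9  34] [238.17647059 165.08823529] [242 186   9   8  29] [245.75862069 189.62068966] (array([ 0.56108132, -0.04345312,  0.14738614]), [np.float64(0.002741239829323416), np.float64(0.0027412398293234813)])
blue t [239 180  11  23 183] [243.83060109 191.21857923] ((243.87571716308594, 190.94219970703125), (22.808578491210938, 8.439173698425293), 81.25383758544922)
[241.90836 179.68202] [245.66411 202.2226 ]
plate [ 214  157   48   47 1160] [[255, 157], [226, 161], [223, 171], [214, 172], [226, 176], [230, 201], [248, 203], [261, 196]]
blue s [262 180  29  29 282] [276.16666667 193.66312057] ((275.4212951660156, 193.90887451171875), (9.013071060180664, 34.81385040283203), 49.184913635253906)
[288.3771  182.32895] [262.90405 205.97394]
plate [ 233  195   53   50 1654] [[250, 195], [242, 217], [233, 220], [234, 244], [284, 242], [281, 219], [272, 219], [260, 205], [262, 200]]
T [0.59150725 0.01392117 0.012     ]
T [ 0.60766004 -0.10424999  0.012     ]
T [ 0.46285068 -0.12311173  0.012     ]
T [ 0.44835669 -0.00719206  0.012     ]
S [ 0.60276253 -0.098184    0.012     ]
S [ 0.4555711  -0.11711654  0.012     ]
S [0.44278617 0.00555327 0.012     ]
S [0.58696126 0.02489494 0.012     ]
box [ 138   77  105   49 4358] ((189.97267150878906, 101.24472045898438), (44.0438117980957, 103.92935180664062), 86.90594482421875)
```

```bash
python3 - <<'E'
import cv2,numpy as np
t=cv2.imread("pics/top0.png")[65:140,125:255];s=cv2.imread("pics/side0.png")[175:310,100:200]
t=cv2.resize(t,None,fx=3.5,fy=3.5,interpolation=cv2.INTER_NEAREST)
s=cv2.resize(s,None,fx=3.3,fy=3.3,interpolation=cv2.INTER_NEAREST)
t=cv2.copyMakeBorder(t,0,s.shape[0]-t.shape[0],0,0,0)
cv2.imwrite("pics/crop1.png",np.hstack([t,s]));print(t.shape,s.shape)
E
```

```text
(446, 455, 3) (446, 330, 3)
```

View pics/crop1.png

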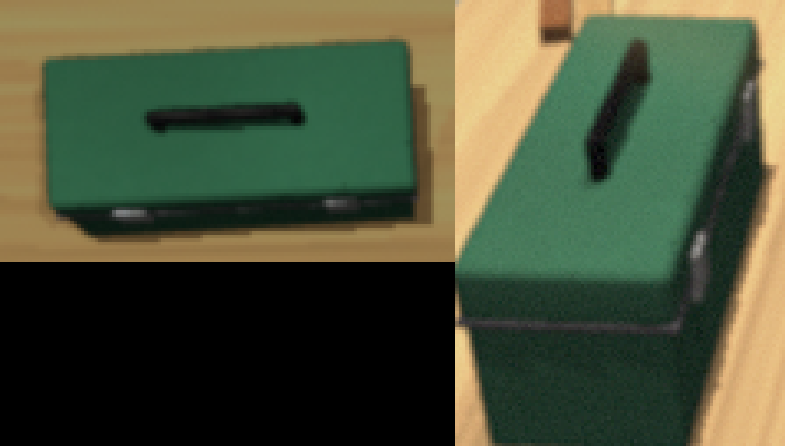

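The choice is confirmed: grey plate, blue-handled torch leaning towards the robot, red tab at top (238,165) / side (246,190). The rail runs to +y, and dock yaw is about 7.5°. I'll move above it for a wrist view.

Request:
servo_tool([
  [[85, 15, 40, 15, -0.3], [85, 30, 90, 30, -0.8], [85, 47, 140, 50, -1.4], [85, 65, 195, 60, -2.0], [85, 82, 250, 60, -2.6]],
])

```text
time: 0.78
tool_pos: [0.3649, -0.3061, 0.3114]
tool_rot: [0.001, 0.995, 0.097, 0.001]
contact_force: [0.1, 0.1, -0.3]
gripper_width: 0.994
```

Request:
servo_tool([
  [[85, 18, 55, 0, -0.4], [85, 36, 110, 0, -0.6], [85, 54, 165, 0, -0.6], [85, 72, 215, 0, -0.6], [85, 85, 245, 0, -0.6]],
])

```text
time: 1.4
tool_pos: [0.4495, -0.0603, 0.3101]
tool_rot: [-0.0, 0.998, 0.068, 0.0]
contact_force: [0.6, -1.7, -0.3]
gripper_width: 0.996
```

Request:
servo_tool([
  [[85, 0, 0, 0, 0], [85, 0, 0, 0, 0]],
])

```text
time: 1.65
tool_pos: [0.4491, -0.0629, 0.31]
tool_rot: [0.0, 0.998, 0.067, -0.0]
contact_force: [-0.1, -0.2, 0.0]
gripper_width: 0.996
```

```bash
python3 - <<'E'
from h import *
import pickle
s=state();print(s['time'],s['tool_pos'],s['tool_rot'],abs(s['joint_vel']).max())
c=calibration("wrist");f=grab_frame("wrist")[:,:,::-1];cv2.imwrite("pics/wrist1.png",f);pickle.dump(c,open("w1.pkl","wb"))
print(c["world_from_camera"].round(3).tolist())
E
```

```text
1.65 [ 0.44913077 -0.06288119  0.3099978 ] [ 9.73886253e-05  9.97768766e-01  6.67634673e-02 -3.46746070e-04] 0.02047195015011468
[[0.134, -0.947, -0.291, 0.524], [-0.991, -0.128, -0.039, -0.053], [-0.001, 0.293, -0.956, 0.433], [0.0, 0.0, 0.0, 1.0]]
```

View pics/wrist1.png

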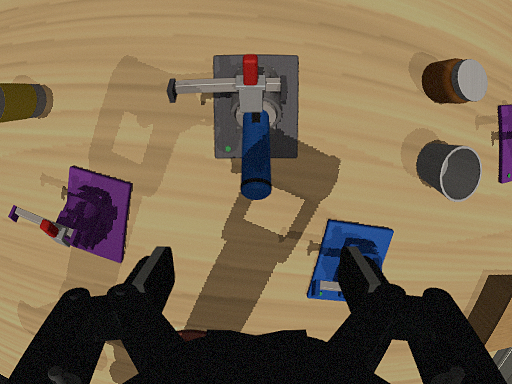

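The wrist view shows the grey plate with corners near (214,56), (297,56), (298,158) and (215,157), the red tab at (250,69), the handle from (257,112) to the tail at (256,190), and the rail end at (171,90). I'll measure it next.

```bash
python3 - <<'E'
from h import *
import pickle
c=pickle.load(open("w1.pkl","rb"));w=cv2.imread("pics/wrist1.png");m=masks(w)
ct,cs=calibration("top"),calibration("side")
k,st,q=big(m['red'],(230,45,275,95));print("red",st,q)
print("z=.144",plane(rayw(c,q),.144))
print("tri w/top/side",tri(rayw(c,q),ray(ct,(238.2,165.1)),ray(cs,(245.8,189.6))),"w+side",tri(rayw(c,q),ray(cs,(245.8,189.6))))
k,st,q=big(m['blue'],(230,100,280,205));print("blue",st,q)
ys,xs=np.nonzero(k)
for y in range(st[1],st[1]+st[3],8):
    r=xs[ys==y];print(y,r.min(),r.max(),end='; ')
V=m['V'];S=m['S']
g=(S<75)&(V<120);k,st,q=big(g,(195,40,310,170));
cc=max(cv2.findContours(k.astype(np.uint8),cv2.RETR_EXTERNAL,cv2.CHAIN_APPROX_NONE)[0],key=cv2.contourArea)
print("\nplate",st,cv2.approxPolyDP(cc,4,True).reshape(-1,2).tolist())
P=[plane(rayw(c,u),.012) for u in((214.,55.5),(298,55.5),(298,158),(215,157.5))]
print(np.round(P,4).tolist(),np.mean(P,0))
e=lambda a,b:np.linalg.norm(P[a]-P[b]);print([e(0,1),e(1,2),e(2,3),e(3,0)])
d=(P[0]+P[1]-P[2]-P[3]);print("yaw x",np.degrees(np.arctan2(d[1],d[0])));d=P[0]+P[3]-P[1]-P[2];print("yaw y",np.degrees(np.arctan2(d[1],d[0]))-90)
# torch tail top
t=cv2.imread("pics/top0.png")
for uv in((138.7,123.6),(243.6,119.3)):print("boxedge",plane(ray(ct,uv),.16))
cr=cv2.resize(w[40:205,160:310],None,fx=3.6,fy=3.6,interpolation=cv2.INTER_NEAREST);cv2.imwrite("pics/crop2.png",cr)
E
```

```text
red [243  54  14  31 414] [249.66425121  69.03140097]
z=.144 [ 0.56077478 -0.04213401  0.144     ]
tri w/top/side (array([ 0.56073302, -0.04290417,  0.14777047]), [np.float64(0.0007633235469113086), np.float64(0.003047373079453243), np.float64(0.002565324437910785)]) w+side (array([ 0.5591826 , -0.04232803,  0.14798317]), [np.float64(0.001073796130248906), np.float64(0.0010737961302491096)])
blue [ 242  110   29   72 1463] [255.40874915 146.00136705]
110 263 263; 118 243 268; 126 243 268; 134 243 268; 142 243 269; 150 242 269; 158 242 269; 166 243 269; 174 244 269; 
plate [ 257   55   42  105 3038] [[257, 55], [258, 78], [265, 75], [262, 109], [264, 100], [276, 114], [269, 122], [270, 159], [296, 157], [297, 56]]
[[0.5917, 0.0151, 0.012], [0.6075, -0.1009, 0.012], [0.4615, -0.1227, 0.012], [0.4461, -0.0041, 0.012]] [ 0.52669791 -0.05314106  0.012     ]
[np.float64(0.11712676702758872), np.float64(0.1475862836235712), np.float64(0.11963783650481413), np.float64(0.1468806750377262)]
yaw x 8.0003164057233
yaw y 7.540535302376256
boxedge [0.70313782 0.27794408 0.16      ]
boxedge [ 0.71206331 -0.06335662  0.16      ]
```

View pics/crop2.png

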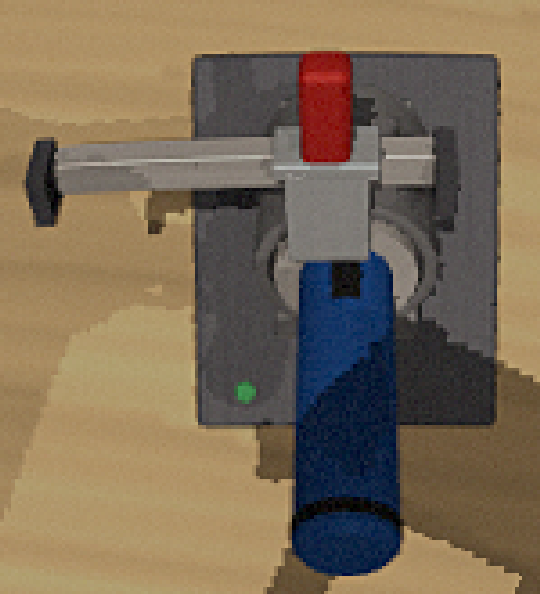

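```bash
python3 - <<'E'
from h import *
import pickle
c=pickle.load(open("w1.pkl","rb"))
ct,cs=calibration("top"),calibration("side")
print(tri(rayw(c,(256.7,189.4)),ray(ct,(245.4,199.5)),ray(cs,(289,185))))
x,_=tri(rayw(c,(256.7,189.4)),ray(cs,(289,185)));print(x)
x,_=tri(rayw(c,(256.7,189.4)),ray(ct,(245.4,199.5)));print(x)
y=np.radians(7.8);R=np.array([[np.cos(y),-np.sin(y),0],[np.sin(y),np.cos(y),0],[0,0,1]])
D=np.array([.527,-.0535,0]);T=tri(rayw(c,(256.7,189.4)),ray(ct,(245.4,199.5)),ray(cs,(289,185)))[0]
print("tail dock",R.T@(T-D),"tab dock",R.T@(np.array([.560,-.0425,.144])-D))
print("grip",T+R@np.array([.0297,0,-.0297]),"mid",T+R@np.array([.0566,0,-.0566]))
# check handle axis: pixel (255.5,126) ray meets dock plane y=0
n=R[:,1]
for uv in((255.5,118),(255.7,142),(256,166)):
    o,d=rayw(c,uv)
    for off in(0,):
        t=((D-o)@n)/(d@n) if abs(d@n)>.02 else None
        print(uv,"ray.n",d@n,"cam y",R.T@(o-D))
    for z in(.1,.13,.15):print("  dock y at z",z,(R.T@(plane((o,d),z)-D)).round(4))
# objects in wrist view
for n,uv,z in(("jar lid",(471,81),.095),("tin rim",(459,170),.085),("can",(40,100),.15),("railend",(171,90),.09)):print(n,plane(rayw(c,uv),z).round(3))
E
```

```text
(array([ 0.44668897, -0.06477599,  0.15591087]), [np.float64(0.0004302207758822143), np.float64(0.004379191667297886), np.float64(0.004399821432729516)])
[ 0.44431359 -0.06474015  0.15500648]
[ 0.45045282 -0.06460243  0.16883431]
tail dock [-0.08109831 -0.00027221  0.15591087] tab dock [0.03418755 0.00641961 0.144     ]
grip [ 0.47611418 -0.06074524  0.12621087] mid [ 0.50276529 -0.05709449  0.09931087]
(255.5, 118) ray.n 0.0021616210442331066 cam y [-0.00320624  0.00057979  0.43311876]
  dock y at z 0.1 [-0.0143  0.0013  0.1   ]
  dock y at z 0.13 [-0.0133  0.0012  0.13  ]
  dock y at z 0.15 [-0.0127  0.0012  0.15  ]
(255.7, 142) ray.n 0.001622426112267918 cam y [-0.00320624  0.00057979  0.43311876]
  dock y at z 0.1 [-0.0414  0.0011  0.1   ]
  dock y at z 0.13 [-0.0379  0.0011  0.13  ]
  dock y at z 0.15 [-0.0357  0.001   0.15  ]
(256, 166) ray.n 0.0007335912272538093 cam y [-0.00320624  0.00057979  0.43311876]
  dock y at z 0.1 [-0.0689  0.0008  0.1   ]
  dock y at z 0.13 [-0.063   0.0008  0.13  ]
  dock y at z 0.15 [-0.0591  0.0008  0.15  ]
jar lid [ 0.621 -0.332  0.095]
tin rim [ 0.496 -0.347  0.085]
can [0.518 0.193 0.15 ]
railend [0.535 0.048 0.09 ]
```

Dock centre is (0.527, −0.053) with yaw 7.7°. The plate measures 118×147 mm, which fits the given size. The tab is at (0.560, −0.042, 0.144), about 6 mm open. The torch grip point is about (0.476, −0.061, 0.126). Next I go above the tab.

Request:
servo_tool([
  [[45, 50, 8, -20, 0], [45, 100, 18, -50, 0], [45, 115, 21, -80, 0], [45, 115, 21, -110, 0], [45, 115, 21, -110, 0]],
])

```text
time: 2.33
tool_pos: [0.5624, -0.0424, 0.1969]
tool_rot: [-0.001, 0.998, 0.066, -0.003]
contact_force: [-0.4, -0.4, 0.5]
gripper_width: 0.532
```

```bash
python3 - <<'E'
from h import *
s=state();print(s['time'],s['tool_pos'],s['contact_force'],s['gripper_width'])
c=calibration("wrist");w=grab_frame("wrist")[:,:,::-1].copy();cv2.imwrite("pics/wrist2.png",w);m=masks(w)
k,st,q=big(m['red'],(150,100,350,384));print(st,q,plane(rayw(c,q),.15))
# project TCP
M=np.linalg.inv(c["world_from_camera"]);p=M@np.r_[s['tool_pos'][:2],.152,1];p=p[:3];th=np.arctan2(np.hypot(p[0],p[1]),p[2]);K=c["intrinsics"]
print(K[0,2]+K[0,0]*th*p[0]/np.hypot(p[0],p[1]),K[1,2]+K[0,0]*th*p[1]/np.hypot(p[0],p[1]))
E
```

```text
2.325 [ 0.56241653 -0.04243952  0.1968632 ] [-0.42557265 -0.44655122  0.48758182] 0.5319067928008181Traceback (most recent call last):
  File "<stdin>", line 4, in <module>
  File "h.py", line 25, in big
    i=1+np.argmax(st[1:,4]);return l==i,st[i],ce[i]
        ~~~~~~~~~^^^^^^^^^^
    return _wrapfunc(a, 'argmax', axis=axis, out=out, **kwds)
    return bound(*args, **kwds)
ValueError: attempt to get argmax of an empty sequence
```

View pics/wrist2.png

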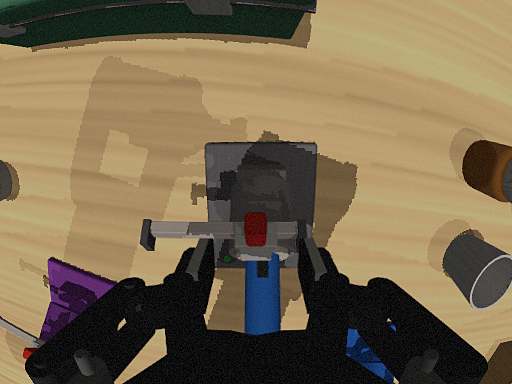

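The tab is at (256,228), midway between the fingertips at (207,…) and (305,…). Descend and pinch.

Request:
servo_tool([
  [[45, 2, 0, -20, 0], [45, 2, 0, -40, 0], [45, 2, 0, -46, 0], [5, 2, 0, -46, 0], [5, 2, 0, -46, 0]],
])

```text
time: 3.0
tool_pos: [0.5666, -0.0415, 0.155]
tool_rot: [0.0, 0.998, 0.067, 0.0]
contact_force: [-1.1, -0.9, -3.1]
gripper_width: 0.147
```

Request:
servo_tool([
  [[5, 0, 0, 0, 0], [5, 0, 0, 0, 0]],
])

```text
time: 3.25
tool_pos: [0.5667, -0.0415, 0.1549]
tool_rot: [0.0, 0.998, 0.067, 0.0]
contact_force: [-1.3, 0.4, 0.1]
gripper_width: 0.144
```

Tab gripped (12 mm opening). Slide along dock +y.

Request:
servo_tool([
  [[5, -1.5, 11, 0, 0], [5, -3, 22, 0, 0], [5, -4.5, 33, 0, 0], [5, -5.5, 42, 0, 0], [5, -6.5, 48, 0, 0]],
])

```text
time: 3.88
tool_pos: [0.56, 0.0072, 0.1549]
tool_rot: [0.0, 0.998, 0.067, 0.0]
contact_force: [-1.4, -2.4, 5.4]
gripper_width: 0.146
```

Request:
servo_tool([
  [[5, -0.3, 2, 0, 0], [5, -0.5, 4, 0, 0], [5, -0.5, 4, 0, 0]],
])

```text
time: 4.25
tool_pos: [0.5595, 0.0109, 0.1549]
tool_rot: [-0.0, 0.998, 0.067, 0.0]
contact_force: [-2.1, -1.4, 5.4]
gripper_width: 0.146
```

Request:
servo_tool([
  [[5, -0.3, 2, 0, 0], [5, -0.3, 2, 0, 0]],
])

```text
time: 4.5
tool_pos: [0.5593, 0.0128, 0.1549]
tool_rot: [-0.0, 0.998, 0.067, 0.0]
contact_force: [-1.8, -0.0, 6.6]
gripper_width: 0.145
```

Request:
servo_tool([
  [[5, -0.2, 1.5, 0, 0], [5, -0.2, 1.5, 0, 0]],
])

```text
time: 4.75
tool_pos: [0.5592, 0.0132, 0.1549]
tool_rot: [0.001, 0.998, 0.067, 0.0]
contact_force: [-2.2, -6.1, 5.1]
gripper_width: 0.145
```

Request:
servo_tool([
  [[5, -0.1, 1, 0, 0], [5, -0.1, 1, 0, 0]],
])

```text
time: 5.0
tool_pos: [0.5592, 0.0133, 0.1549]
tool_rot: [0.002, 0.998, 0.067, 0.0]
contact_force: [-1.4, -8.7, 5.5]
gripper_width: 0.147
```

The force rises with no motion, so the end stop is reached (about 55 mm from the ~6 mm start). Release and rise.

Request:
servo_tool([
  [[40, 0, -1, 0, 0], [40, 0, -1, 0, 0], [40, 0, -1, 0, 0], [45, 0, -1, 40, 0], [60, 0, -1, 80, 0]],
])

```text
time: 5.62
tool_pos: [0.5582, 0.0144, 0.2342]
tool_rot: [-0.0, 0.998, 0.067, -0.001]
contact_force: [1.2, -0.2, 0.4]
gripper_width: 0.696
```

Request:
servo_tool([
  [[70, -20, -15, 30, 0], [85, -60, -45, 50, 0], [85, -95, -70, 70, 0], [85, -95, -70, 70, 0], [85, -95, -70, 70, 0]],
])

```text
time: 6.25
tool_pos: [0.4639, -0.0557, 0.3039]
tool_rot: [-0.0, 0.998, 0.067, 0.0]
contact_force: [0.3, -0.2, 0.2]
gripper_width: 0.995
```

```bash
python3 - <<'E'
from h import *
import pickle
s=state();print(s['time'],s['tool_pos'],s['tool_rot'],s['contact_force'],s['gripper_width'])
c=calibration("wrist");w=grab_frame("wrist")[:,:,::-1].copy();cv2.imwrite("pics/wrist3.png",w);pickle.dump(c,open("w3.pkl","wb"))
m=masks(w);k,st,q=big(m['red'],(150,40,280,150));print(st,q,plane(rayw(c,q),.144))
E
```

```text
6.25 [ 0.46385526 -0.05572263  0.30387791] [-3.17103028e-04  9.97767056e-01  6.67892275e-02  3.05551271e-05] [ 0.26049622 -0.23367118  0.19412553] 0.9948721155021393
[189  71  17  31 392] [196.50510204  86.07908163] [0.55319669 0.01280768 0.144     ]
```

View pics/wrist3.png

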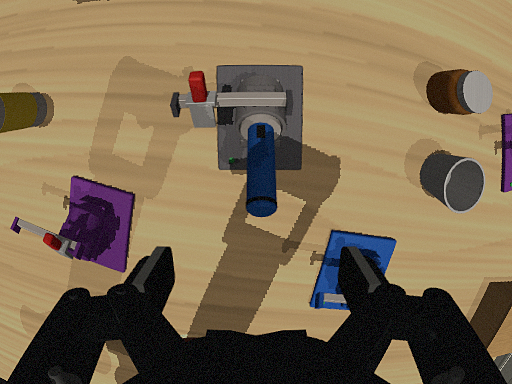

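Wrist view: the tab is now at (196,86), which is (0.553, 0.013) and about 60 mm along dock +y. The shoulder is free, the axis is at column 261, and the tail is near (262,206). Next I descend onto the handle.

Request:
servo_tool([
  [[70, 8, -3, -30, 0], [65, 12, -5, -70, 0], [65, 12, -5, -100, 0], [65, 12, -5, -120, 0], [65, 12, -5, -120, 0]],
])

```text
time: 6.92
tool_pos: [0.4745, -0.0599, 0.181]
tool_rot: [-0.001, 0.998, 0.067, -0.003]
contact_force: [-0.4, 0.1, 0.2]
gripper_width: 0.765
```

```bash
python3 - <<'E'
from h import *
s=state();print(s['time'],s['tool_pos'],s['contact_force'],s['gripper_width'])
w=grab_frame("wrist")[:,:,::-1].copy();sd=grab_frame("side")[:,:,::-1][150:260,200:330]
sd=cv2.resize(sd,None,fx=2.2,fy=3.49*0+2.2);w2=w
sd=cv2.copyMakeBorder(sd,0,384-sd.shape[0],0,0,0);cv2.imwrite("pics/w4.png",np.hstack([w2,sd]))
E
```

```text
6.925 [ 0.47450887 -0.05987727  0.1810297 ] [-0.39134304  0.12705707  0.16626135] 0.7645361590051367
```

View pics/w4.png

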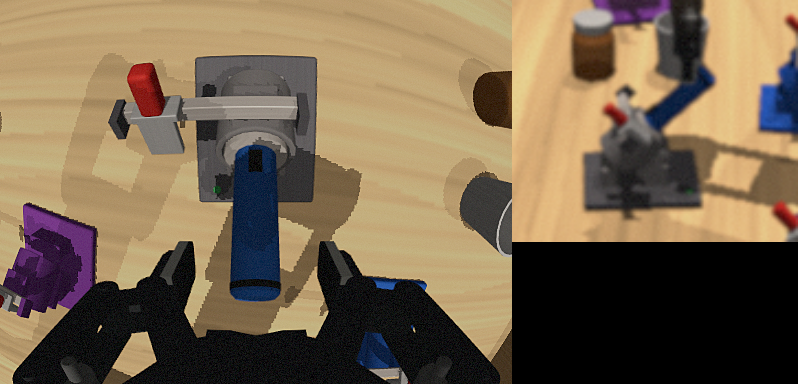

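The handle at column 255 is centred between the fingertips (187, 325). Descend and grip.

Request:
servo_tool([
  [[65, 1, -0.5, -30, 0], [65, 1, -0.5, -53, 0], [65, 1, -0.5, -54, 0], [20, 1, -0.5, -54, 0], [20, 1, -0.5, -54, 0]],
])

```text
time: 7.65
tool_pos: [0.4777, -0.0613, 0.1322]
tool_rot: [-0.0, 0.998, 0.067, 0.001]
contact_force: [-3.2, 6.0, 5.4]
gripper_width: 0.348
```

Request:
servo_tool([
  [[20, 0, 0, 0, 0], [20, 0, 0, 0, 0], [20, 0, 0, 0, 0]],
])

```text
time: 8.02
tool_pos: [0.4776, -0.0609, 0.1321]
tool_rot: [-0.001, 0.998, 0.067, 0.001]
contact_force: [-2.7, 4.7, 6.6]
gripper_width: 0.33
```

```bash
python3 - <<'E'
from h import *
s=state();print(s['time'],s['tool_pos'],s['contact_force'],s['ft_torque'],s['gripper_width'])
w=grab_frame("wrist")[:,:,::-1].copy();sd=grab_frame("side")[:,:,::-1][150:260,200:330]
sd=cv2.resize(sd,None,fx=2.2,fy=2.2)
sd=cv2.copyMakeBorder(sd,0,384-sd.shape[0],0,0,0);cv2.imwrite("pics/w5.png",np.hstack([w,sd]))
E
```

```text
8.025 [ 0.47755342 -0.0609219   0.13214674] [-2.68189316  4.72041472  6.56692072] [0.90397201 0.32873498 0.22006084] 0.3300533548228235
```

View pics/w5.png

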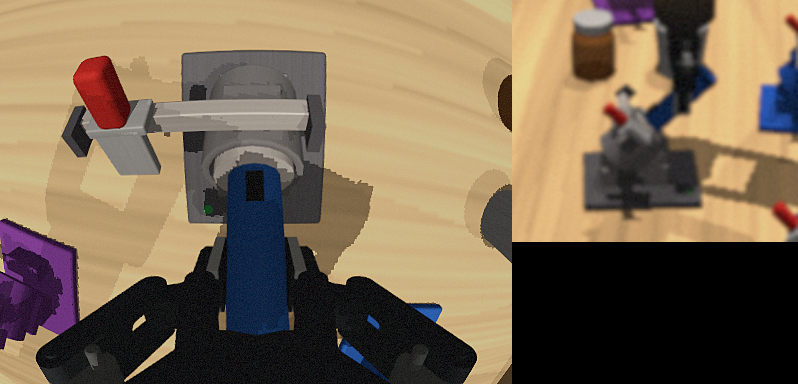

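Handle gripped: 28 mm opening on a 30 mm handle, the same −1.7 mm bias as on the tab. Draw out along the axis.

Request:
servo_tool([
  [[20, -3.5, -0.5, 3.5, 0], [20, -10.5, -1.4, 10.6, 0], [20, -17.5, -2.4, 17.7, 0], [20, -24.5, -3.3, 24.7, 0], [20, -31.5, -4.3, 31.8, 0]],
])

```text
time: 8.75
tool_pos: [0.4452, -0.066, 0.1628]
tool_rot: [0.0, 0.998, 0.067, 0.001]
contact_force: [3.7, 1.9, -0.9]
gripper_width: 0.328
```

Request:
servo_tool([
  [[20, -7, -0.95, 7.1, 0], [20, -14, -1.9, 14.1, 0], [20, -21, -2.8, 21.2, 0], [20, -28, -3.8, 28.3, 0], [20, -35, -4.7, 35.4, 0]],
])

```text
time: 9.38
tool_pos: [0.4095, -0.0707, 0.1978]
tool_rot: [0.0, 0.998, 0.067, -0.0]
contact_force: [0.0, -0.9, -1.6]
gripper_width: 0.333
```

```bash
python3 - <<'E'
from h import *
s=state();print(s['time'],s['tool_pos'],s['contact_force'],s['ft_torque'],s['gripper_width'])
w=grab_frame("wrist")[:,:,::-1].copy();sd=grab_frame("side")[:,:,::-1][130:250,200:330]
sd=cv2.resize(sd,None,fx=2.2,fy=2.2)
sd=cv2.copyMakeBorder(sd,0,384-sd.shape[0],0,0,0);cv2.imwrite("pics/w6.png",np.hstack([w,sd]))
E
```

```text
9.375 [ 0.40954884 -0.0706748   0.19775022] [ 0.00943414 -0.88644849 -1.59621802] [ 0.01203848  0.05273805 -0.04530506] 0.3326100099214533
```

View pics/w6.png

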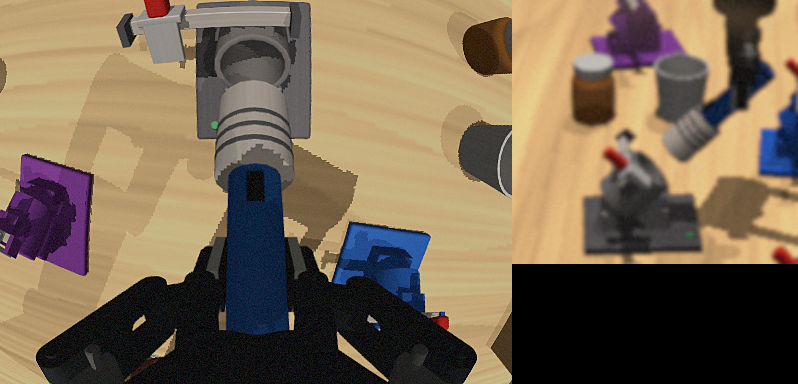

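The torch is out, held at 45°, with 1.6 N down (its weight). The tool only turns about z, so I'll level the torch by pivoting it in the pads: rest the lens rim on free bench and swing the TCP down and back. First I'll check for free space and measure the toolbox edge.

```bash
python3 - <<'E'
from h import *
ct,cs=calibration("top"),calibration("side")
P=lambda uv,z:plane(ray(ct,uv),z).round(3)[:2].tolist()
print("blue dock",P((281,223),.012),P((316,223),.012)); print("tin",P((330,187),.085)); print("jar",P((324,149),.095)); print("purple1",P((160,215),.012),P((192,222),.012),"can",P((123,181),.15))
# toolbox top front edge, both views; side: crop1 (670,278)->,(755,20)->
sc=lambda x,y:((x-455)/3.3+100,y/3.3+175)
a=plane(ray(cs,sc(672,280)),.16);b=plane(ray(cs,sc(753,20)),.16);print("side edge",a,b,np.linalg.norm(a-b))
T=[plane(ray(ct,u),.16) for u in((125+48/3.5,65+205/3.5),(125+415/3.5,65+190/3.5),(125+407/3.5,65+42/3.5),(125+44/3.5,65+60/3.5))]
print(np.round(T,3).tolist(),np.mean(T,0),np.linalg.norm(T[0]-T[1]),np.linalg.norm(T[1]-T[2]))
for u,v in((a,b),(T[0],T[1]),(T[3],T[2])):
    d=v-u;print("yaw",np.degrees(np.arctan2(d[0],-d[1])),(u+v)/2)
E
```

```text
blue dock [0.371, -0.189] [0.369, -0.312]
tin [0.491, -0.352]
jar [0.62, -0.334]
purple1 [0.406, 0.239] [0.38, 0.126] can [0.517, 0.331]
side edge [0.69325277 0.28554246 0.16      ] [ 0.71112408 -0.05309719  0.16      ] 0.33911088975131376
[[0.703, 0.278, 0.16], [0.712, -0.063, 0.16], [0.853, -0.058, 0.16], [0.841, 0.282, 0.16]] [0.77727774 0.10973786 0.16      ] 0.341277855343855 0.1409019371916593
yaw 3.0209152200676024 [0.70218842 0.11622263 0.16      ]
yaw 1.4911013822622103 [0.7076716  0.10731685 0.16      ]
yaw 2.0299594221179973 [0.84688389 0.11215888 0.16      ]
```

Request:
servo_tool([
  [[20, 0, 0, 30, 0], [20, 10, -15, 65, -0.2], [20, 35, -45, 82, -0.5], [20, 70, -75, 82, -0.8], [20, 105, -105, 82, -0.95]],
])

```text
time: 10.1
tool_pos: [0.5164, -0.1766, 0.2797]
tool_rot: [0.0, 1.0, 0.017, 0.0]
contact_force: [-0.4, -0.0, -1.5]
gripper_width: 0.336
```

Request:
servo_tool([
  [[20, 30, -25, -10, 0], [20, 45, -34, -50, 0], [20, 45, -34, -100, 0], [20, 45, -34, -140, 0], [20, 45, -34, -150, 0]],
])

```text
time: 10.72
tool_pos: [0.558, -0.2084, 0.1252]
tool_rot: [-0.002, 1.0, 0.017, -0.003]
contact_force: [-0.2, -0.5, -2.3]
gripper_width: 0.33
```

Request:
servo_tool([
  [[20, 0, 0, 0, 0], [20, 0, 0, 0, 0]],
])

```text
time: 10.98
tool_pos: [0.5618, -0.2103, 0.1323]
tool_rot: [0.001, 1.0, 0.017, 0.002]
contact_force: [-0.2, -0.6, -2.7]
gripper_width: 0.335
```

```bash
python3 - <<'E'
from h import *
s=state();print(s['time'],s['tool_pos'],s['contact_force'],s['ft_torque'],s['gripper_width'])
w=grab_frame("wrist")[:,:,::-1].copy();sd=grab_frame("side")[:,:,::-1][100:250,200:330]
sd=cv2.resize(sd,None,fx=2.2,fy=2.2)
sd=cv2.copyMakeBorder(sd,0,384-sd.shape[0],0,0,0);cv2.imwrite("pics/w7.png",np.hstack([w,sd]))
E
```

```text
10.975 [ 0.56178803 -0.21030649  0.13228706] [-0.23905141 -0.57339891 -2.71532755] [-0.00700196  0.12744379 -0.02943303] 0.3348170128522857
```

View pics/w7.png

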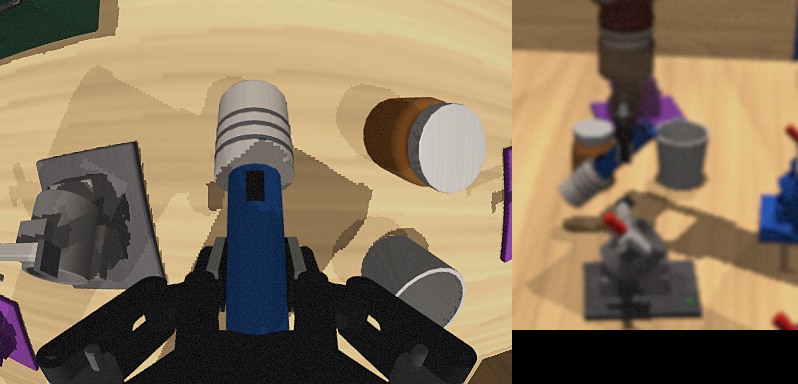

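The surroundings are clear: jar at (435,145), tin at (412,285), dock to the left. Lower gently, with a small shift away from the tin.

Request:
servo_tool([
  [[20, 0, 6, -10, 0], [20, 0, 12, -20, 0], [20, 0, 12, -25, 0], [20, 0, 12, -25, 0]],
])

```text
time: 11.58
tool_pos: [0.5597, -0.1972, 0.1034]
tool_rot: [-0.0, 1.0, 0.017, -0.001]
contact_force: [0.0, -0.2, -1.2]
gripper_width: 0.336
```

Request:
servo_tool([
  [[20, -1, 0, -3, 0], [20, -1, 0, -3, 0]],
])

```text
time: 11.82
tool_pos: [0.5592, -0.1977, 0.1015]
tool_rot: [0.0, 1.0, 0.017, -0.0]
contact_force: [-0.1, 0.1, -1.6]
gripper_width: 0.328
```

Request:
servo_tool([
  [[20, -2, 0, -3, 0], [20, -5, 0, -7, 0], [20, -5, 0, -7, 0]],
])

```text
time: 12.2
tool_pos: [0.5553, -0.198, 0.0962]
tool_rot: [0.0, 1.0, 0.017, 0.002]
contact_force: [0.3, 2.4, 3.9]
gripper_width: 0.333
```

Request:
servo_tool([
  [[20, -5, 0, -4, 0], [20, -9, 0, -8, 0], [20, -9, 0, -8, 0]],
])

```text
time: 12.58
tool_pos: [0.5463, -0.1976, 0.0888]
tool_rot: [0.0, 1.0, 0.017, 0.002]
contact_force: [-3.2, 3.4, 10.3]
gripper_width: 0.332
```

Rim contact is light, at about 12 N. Continue the arc down and back.

Request:
servo_tool([
  [[20, -5, 0, -5, 0], [20, -10, 0, -11, 0], [20, -15, 0, -17, 0], [20, -15, 0, -17, 0]],
])

```text
time: 13.08
tool_pos: [0.53, -0.198, 0.0708]
tool_rot: [0.0, 1.0, 0.017, -0.0]
contact_force: [-5.1, 0.9, 9.1]
gripper_width: 0.333
```

```bash
python3 - <<'E'
from h import *
s=state();print(s['time'],s['tool_pos'],s['contact_force'],s['ft_torque'],s['gripper_width'])
w=grab_frame("wrist")[:,:,::-1].copy();sd=grab_frame("side")[:,:,::-1][100:250,200:330]
sd=cv2.resize(sd,None,fx=2.2,fy=2.2)
sd=cv2.copyMakeBorder(sd,0,384-sd.shape[0],0,0,0);cv2.imwrite("pics/w8.png",np.hstack([w,sd]))
E
```

```text
13.075 [ 0.52996227 -0.19802212  0.07078562] [-5.06671688  0.85122806  9.13015166] [0.22994809 0.45163687 0.08958361] 0.333367392103322
```

View pics/w8.png

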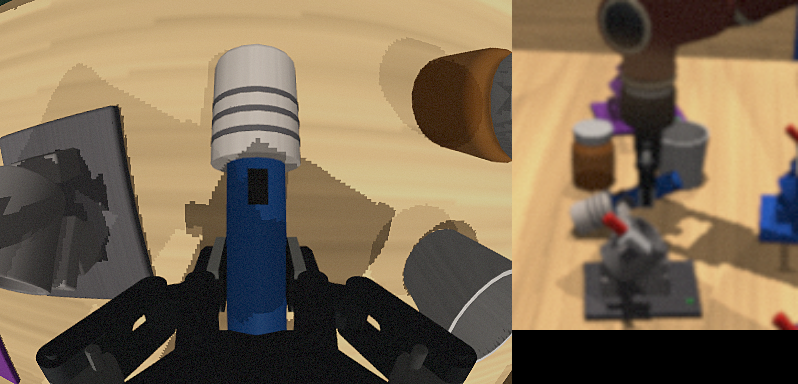

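The torch is swinging up, now at about 25° tilt. Continue.

Request:
servo_tool([
  [[20, -8, 0, -7, 0], [20, -15, 0, -14, 0], [20, -21, 0, -21, 0], [20, -26, 0, -28, 0], [20, -31, 0, -35, 0]],
])

```text
time: 13.8
tool_pos: [0.4991, -0.1976, 0.034]
tool_rot: [0.0, 1.0, 0.017, 0.0]
contact_force: [3.0, -0.3, 2.8]
gripper_width: 0.333
```

Request:
servo_tool([
  [[20, -3, 0, -4, 0], [20, -5, 0, -7, 0], [20, -6, 0, -9, 0], [20, -6, 0, -9, 0]],
])

```text
time: 14.3
tool_pos: [0.4936, -0.1976, 0.0258]
tool_rot: [0.0, 1.0, 0.017, 0.0]
contact_force: [3.7, 0.2, 3.7]
gripper_width: 0.324
```

```bash
python3 - <<'E'
from h import *
s=state();print(s['time'],s['tool_pos'],s['contact_force'],s['ft_torque'],s['gripper_width'])
w=grab_frame("wrist")[:,:,::-1].copy();sd=grab_frame("side")[:,:,::-1][100:250,200:330]
sd=cv2.resize(sd,None,fx=2.2,fy=2.2)
sd=cv2.copyMakeBorder(sd,0,384-sd.shape[0],0,0,0);cv2.imwrite("pics/w9.png",np.hstack([w,sd]))
E
```

```text
14.3 [ 0.49355293 -0.19763986  0.02579029] [3.66121078 0.24583448 3.7117564 ] [ 0.05000689 -0.86603741 -0.06483349] 0.3238087978177092
```

View pics/w9.png

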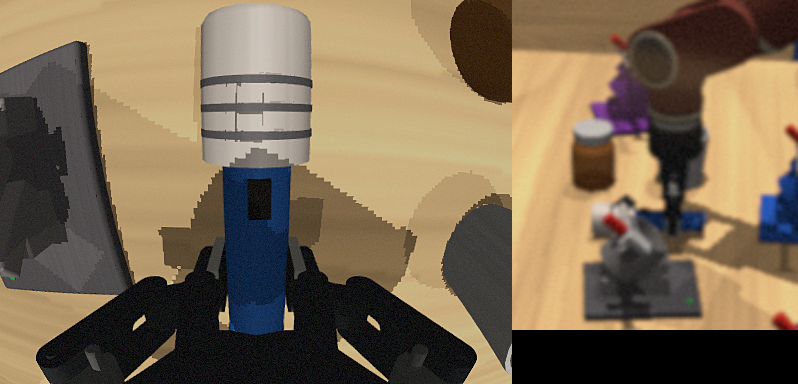

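Request:
servo_tool([
  [[20, -1, 0, -1.5, 0], [20, -1, 0, -3, 0], [20, -1, 0, -3, 0]],
])

```text
time: 14.78
tool_pos: [0.4925, -0.1978, 0.0232]
tool_rot: [0.0, 1.0, 0.017, 0.0]
contact_force: [1.4, 0.6, 8.0]
gripper_width: 0.327
```

Nearly level, with the head flat on the bench (10 N). Lift straight up and check the tilt.

Request:
servo_tool([
  [[20, 0, 0, 15, 0], [20, 0, 0, 55, 0], [20, 0, 0, 105, 0], [20, 0, 0, 155, 0], [20, 0, 0, 205, 0]],
])

```text
time: 15.4
tool_pos: [0.49, -0.1967, 0.2272]
tool_rot: [-0.001, 1.0, 0.017, -0.003]
contact_force: [-0.4, -0.9, -2.5]
gripper_width: 0.33
```

Request:
servo_tool([
  [[20, 0, 0, 40, 0], [20, 0, 20, 65, 0], [20, 3, 55, 70, 0], [20, 6, 95, 70, 0], [20, 8, 135, 70, 0]],
])

```text
time: 16.02
tool_pos: [0.4983, -0.0613, 0.2957]
tool_rot: [-0.0, 1.0, 0.017, -0.003]
contact_force: [0.9, -0.1, -2.0]
gripper_width: 0.328
```

Request:
servo_tool([
  [[20, 2, 45, 0, 0], [20, 4, 90, 0, 0], [20, 5, 130, 0, 0], [20, 5, 160, 0, 0], [20, 5, 167, 0, 0]],
])

```text
time: 16.65
tool_pos: [0.5034, 0.1054, 0.2956]
tool_rot: [0.001, 1.0, 0.018, -0.003]
contact_force: [-0.1, -0.9, -1.2]
gripper_width: 0.328
```

Request:
servo_tool([
  [[20, 0, 0, 0, 0], [20, 0, 0, 0, 0], [20, 0, 0, 0, 0]],
])

```text
time: 17.02
tool_pos: [0.5052, 0.1035, 0.2974]
tool_rot: [0.0, 1.0, 0.016, -0.0]
contact_force: [-0.4, 0.0, -1.7]
gripper_width: 0.326
```

```bash
python3 - <<'E'
from h import *
import pickle
s=state();print(s['time'],s['tool_pos'],s['tool_rot'],s['contact_force'],s['ft_torque'],s['gripper_width'])
c=calibration("wrist");w=grab_frame("wrist")[:,:,::-1].copy();pickle.dump(c,open("w10.pkl","wb"))
sd=grab_frame("side")[:,:,::-1].copy();t=grab_frame("top")[:,:,::-1].copy()
for n,i in(("w10",w),("s10",sd),("t10",t)):cv2.imwrite(f"pics/{n}.png",i)
E
```

```text
17.025 [0.50522804 0.10349543 0.29737936] [ 1.65348178e-04  9.99866228e-01  1.63533809e-02 -2.55252956e-04] [-0.39931977  0.00539813 -1.6751152 ] [-0.05811868  0.12239982  0.06122613] 0.3264984084473603
```

View pics/s10.png

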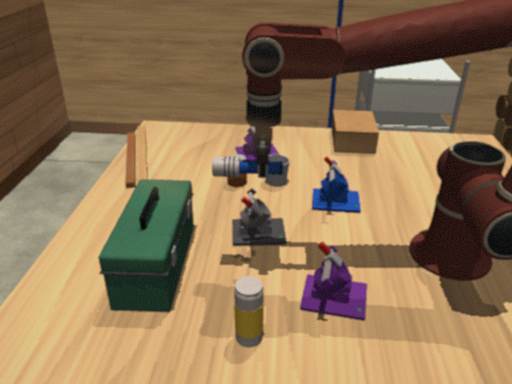

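View pics/t10.png

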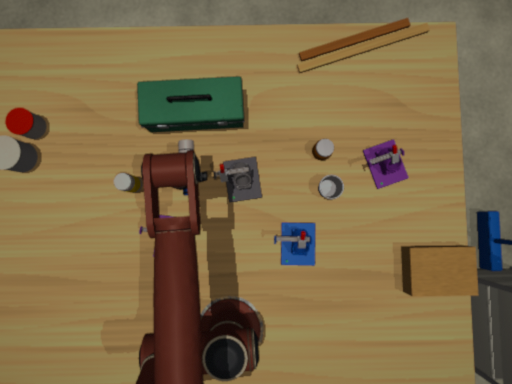

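View pics/w10.png

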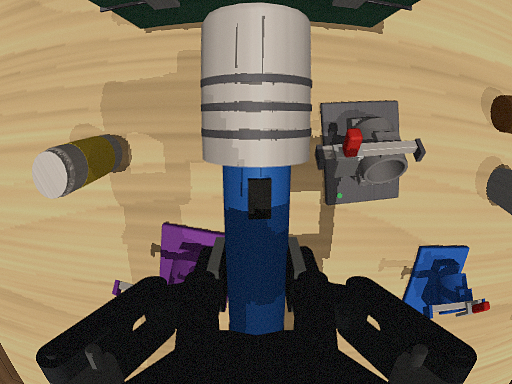

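Side view: the torch is level-looking, lens at (214,167) facing the box and tail at (288,168). The jar, can and tin are in place, and the gate tab is still open. Next I'll quantify the tilt and aim.

```bash
python3 - <<'E'
from h import *
cs=calibration("side");s=cv2.imread("pics/s10.png")
cr=cv2.resize(s[145:190,200:300],None,fx=7,fy=7,interpolation=cv2.INTER_NEAREST);cv2.imwrite("pics/crop10.png",cr)
S=state();th=np.radians(2*np.degrees(np.arctan2(.01635,.99987)));h=np.array([np.cos(th),np.sin(th),0]);n=np.array([-h[1],h[0],0])
p=S['tool_pos']
# expected projections for tilt a
K=cs["intrinsics"];M=np.linalg.inv(cs["world_from_camera"])
def pr(x):
    q=M@np.r_[x,1];q=K@q[:3];return (q[:2]/q[2]).round(1)
for a in(-6,-3,0,3,6):
    d=h*np.cos(np.radians(a))+np.array([0,0,1])*np.sin(np.radians(a));u=np.cross(d,-n)*1;u=u/np.linalg.norm(u);u*=np.sign(u[2])
    print(a,"lens c",pr(p+d*.118),"lens top",pr(p+d*.118+u*.023),"shoulder",pr(p+d*.058),"tail c",pr(p-d*.042),pr(p))
print("heading",np.degrees(th))
e=np.array([.705,.111]);v=e-p[:2];print("bearing to box mid",np.degrees(np.arctan2(v[1],v[0])),"dist",np.linalg.norm(v))
E
```

```text
-6 lens c [210.5 169.5] lens top [209.  160.5] shoulder [236.5 167.9] tail c [280.3 165.1] [261.9 166.3]
-3 lens c [210.2 167.1] lens top [209.2 158. ] shoulder [236.4 166.7] tail c [280.4 166. ] [261.9 166.3]
0 lens c [210.  164.7] lens top [209.6 155.6] shoulder [236.3 165.5] tail c [280.4 166.8] [261.9 166.3]
3 lens c [210.  162.3] lens top [210.1 153.1] shoulder [236.4 164.3] tail c [280.3 167.7] [261.9 166.3]
6 lens c [210.1 159.8] lens top [210.7 150.7] shoulder [236.4 163.1] tail c [280.2 168.5] [261.9 166.3]
heading 1.8736485984505948
bearing to box mid 2.0322941243746406 dist 0.19980462888985287
```

View pics/crop10.png

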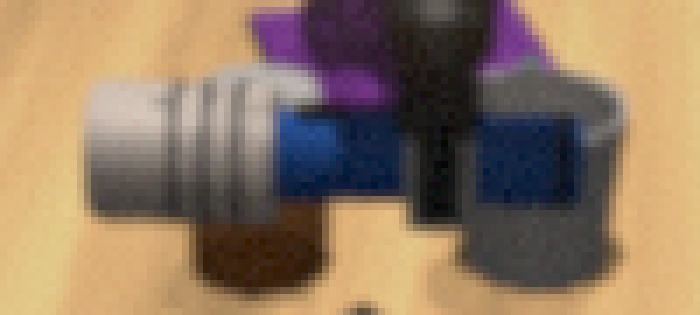

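Tilt is about −0.5° from the side view. Heading is 1.9° against a bearing of 2.0° to the box middle, and the lowest point is about 0.27 m. Last checks are the gate, the neighbours and stillness; then I hand in.

Request:
servo_tool([
  [[20, 0, 0, 0, 0], [20, 0, 0, 0, 0], [20, 0, 0, 0, 0], [20, 0, 0, 0, 0]],
])

```text
time: 17.68
tool_pos: [0.5053, 0.1045, 0.2975]
tool_rot: [0.0, 1.0, 0.017, -0.0]
contact_force: [0.2, -0.7, -1.7]
gripper_width: 0.329
```

```bash
python3 - <<'E'
from h import *
import pickle
c=pickle.load(open("w10.pkl","rb"));w=cv2.imread("pics/w10.png");m=masks(w)
k,st,q=big(m['red'],(335,115,370,160));p=plane(rayw(c,q),.144);y=np.radians(7.7)
d=p[:2]-np.array([.527,-.0535]);print("tab",p,"dock y",-d[0]*np.sin(y)+d[1]*np.cos(y))
a=cv2.imread("pics/top0.png");b=cv2.imread("pics/top10.png") if 0 else cv2.imread("pics/t10.png")
for n,(x0,y0,x1,y1) in dict(jar=(308,135,340,165),tin=(315,173,348,203),can=(108,170,140,195)).items():
    A=cv2.cvtColor(a[y0:y1,x0:x1],6).astype(np.float32);B=cv2.cvtColor(b[y0:y1,x0:x1],6).astype(np.float32)
    print(n,cv2.phaseCorrelate(A,B),abs(A-B).mean())
s=state();print(s['time'],s['tool_pos'],abs(s['joint_vel']).max(),s['contact_force'],s['gripper_width'])
E
```

```text
tab [0.55723912 0.01023062 0.144     ] dock y 0.05910434549162093
jar ((0.10592595654690662, -0.059515347707927546), 1.0029193381468455) 4.35625
tin ((0.011035471326401591, 0.0028241713661554257), 1.0075258790342896) 4.3373737
can ((-0.05592315068878051, 0.5410454100687385), 0.970950790643692) 6.21125
17.675 [0.5052731  0.10448774 0.29750576] 0.0020210719635971337 [ 0.23780267 -0.6846401  -1.68152262] 0.3293125075637975
```

```bash
python3 - <<'E'
from plant import *
print(job_done())
E
```

```text
the job is handed in; nothing more can be done
None
```

I opened the gate, drew out the torch and levelled it. I handed the job in at 17.7 s with the torch held still, facing the toolbox; no verdict was reported.

**How it went:**
- **Gate:** I pinched the red tab and slid it along dock +y until it hit the end stop, where the force rose to 9 N with no further movement.
- **Torch:** I gripped the handle from above and drew it out along its 45° axis.
- **Levelling:** The tool only turns about z. To level the torch I rested its lens rim on free bench and swung the tool down and back, so it pivoted in the pads. It stayed gripped throughout, with about 12 N of contact at most in the readings.
- **Final position:** I lifted it and moved it in front of the toolbox.

**Last checks:**

| Check | Result |
|---|---|
| Tilt (side view) | about −0.5° |
| Heading, against bearing to the toolbox's middle | 1.9° against 2.0° |
| Lowest point of the torch | about 0.27 m above the bench |
| Lens to toolbox front | about 8 cm short |
| Gate tab position | about 59 mm along dock +y (open) |
| Arm | still |
| Jar and tin | not moved (within 0.1 px) |

**Disagreements:**
- **Spray can:** its image comparison showed a 0.5 px shift, which I put down to the arm or its shadow in that crop. The gripper never touched or came close to it.
- **Torch position in the side view:** it appeared 1–3 px from where I predicted. I put that down to calibration error and a grip about 6 mm off along the handle; it does not affect level or aim.
- **Toolbox yaw:** readings ranged from 1.5° to 3.0°, and I used about 2°.

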